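# Hold a battery under load on the bench carbon-pile tester

## Task

The car battery is already clipped to the blue bench load tester: flip the red safety catch right over, away from the lever, so that its keeper arm is out of the lever's way, then pull the black T-handled load lever towards the robot, all the way to its stop, and hold it there for ten seconds. The lever springs back if it is let go, so the program finishes while the gripper is still holding it against its stop, with the catch still flipped over. Do not move the lever before the catch is over, and leave the loose tools and parts on the bench where they are.

Things in the scene. Friction and masses are not known exactly. Their poses are not given: they have to be found in the camera images.
- tester: Fixed blue bench load tester, case 260 (x) x 240 (y) mm, aluminium deck 110 mm up. Origin: centre of its underside. x points away from the operator's side, -x roughly at the robot, z up; offsets below are (x, y, z) mm in this frame. Lever slot along x at y = 0. Meter (68 mm round, top 134 mm) at (-20, 77). Battery (246 x 179 mm, 215 mm high) fixed on its left, centre (45, 305).
- load_lever (a joint): Angle of the load lever, rad: 0 at rest (leaning away, to +x), 0.84 at its stop (leaning to -x, towards the operator's side). Springs back to 0 when let go: about 3 N at the grip to start it, 8 N at the stop. Leave it at rest until the catch is flipped over: the closed keeper arm stands right in front of its rod.
- lever_pivot (a point): The lever's hinge point, inside the case at (30, 0, 95). The hinge axis runs along the tester's y; the grip's centre is 115 mm from it, so the grip goes from (77, 0, 200) at rest over (30, 0, 210) to (-17, 0, 200) at the stop.
- lever_handle: The lever's black cross grip (T-handle), 24 mm thick and 72 mm long along the tester's y, on a steel rod 12 mm thick. Origin: the centre of the grip; y along the grip, z along the rod, outwards. The space around the grip is free; the deck lies 78 mm below its underside.
- safety_catch (a joint): Angle of the red safety catch, rad: 0 closed (starts between 0 and 0.3), 1.75 fully flipped over. It stays where it is left (about 1 N at the tab moves it). Closed, its keeper arm (11 mm wide, 67 mm long, at x = 26) lies across the lever slot; beyond 1.3 rad the arm stands up clear of the lever (fully over: at y = -60, up to z = 195).
- catch_shaft (a point): Point on the catch's shaft under the tab, at (-26, -48, 128). The shaft runs along the tester's x. The thumb tab stands on it 65 degrees above +y at joint 0 and swings up and over to -y (away from the lever) as the joint opens, lying nearly flat at 1.75.
- catch_tab (a point): Tip of the red thumb tab, a plate 24 mm wide (x), 8 mm thick, reaching 48 mm from the shaft; at (-26, -28, 171) when the joint reads 0. It can be pinched from above or pushed towards -y by closed fingertips from its lever side, where there is free space down to the deck up to the meter (from y = 43).
- hydrometer_mid (a point): Loose bystander: green glass hydrometer with a black rubber bulb, 280 mm long, lying; middle of its tube, 20 mm up.
- clamp_mid (a point): Loose bystander: grey lead battery post clamp, about 85 mm long, 18 mm high; the centre of its ring.
- cap_mid (a point): Loose bystander: grey nylon cap, 38 mm across, 28 mm high; its centre.
- bolt_mid (a point): Loose bystander: zinc hex bolt standing on its head, 42 mm high; its centre.
- wrench_grip (a point): Loose bystander: steel wrench 170 mm long, lying; a point on its handle.
- brush_mid (a point): Loose bystander: red battery post brush standing up, 38 mm across, 78 mm high; its centre.

How it is judged:
On the way, in this order (a step that is already met when the one before it is completed fails the run):
1. the safety catch is flipped over, clear of the lever, with the lever still at rest (value of joint safety_catch above 1.3 rad and value of joint load_lever below 0.15 rad), for 0.2 s.
2. the load lever is pulled to its stop by the gripper and held there for ten seconds (9 s are checked) (value of joint load_lever above 0.74 rad and value of joint safety_catch above 1.3 rad and contact force between the fingers and lever_handle above 1 N), for 9 s.
At the end, for the whole second after the job is handed in: The load lever stands at its stop (above 0.74 of 0.84 rad), held there at rest by the gripper's fingers (contact force on the lever above 1 N), and the safety catch is still flipped over (above 1.3 of 1.75 rad) (all of step 2 and velocity of joint load_lever below 0.1 rad/s); the arm keeps its last pose, push and grip.
It fails at once if the lever is moved while the catch is not flipped over (value of joint load_lever above 0.15 rad and value of joint safety_catch below 1 rad).
It fails at once if a loose thing on the bench is moved by more than 30 mm (distance of any of hydrometer_mid, clamp_mid, cap_mid, bolt_mid, wrench_grip, brush_mid from where it was at the start of the episode above 0.03 m).
It also fails if it takes over 67 s, if anything falls off the work surface, if the arm or the gripper's body presses on something with over 40 N, if the wrist force passes 120 N, or if a joint passes its speed limit or range.

## Robot

A 6-joint arm with a two-finger parallel gripper is mounted at the origin on the work surface. World frame = base frame: x ahead of the robot, y to its left, z up, the work surface at z = 0. Lengths are in m, angles in rad, forces in N, time in s.
With the tool pointing down it reaches from about 0.325 to 0.9 m from the base axis. Payload 6.1 kg.
Tool frame: the origin (TCP) lies on the centre line of the jaws, within the pads' length; the fingertips stand 22 mm ahead of it and the grasp point (between the pads) lies 3 mm ahead of it (robot.tip_extent is the distance from the TCP to the fingertips, in m); z points along the fingers, y is the direction in which the jaws open and shut (so a half turn about z gives the same grasp; the last joint's range is limited). The gripper opens to 87 mm and grips with 3 to 60 N. Pads are 19 mm wide; open, the fingers measure 117 mm over their backs; the gripper's body (75 mm by 190 mm) begins 51 mm behind the grasp point.
Start: joints at [1.192, 0.22, 1.526, -0, 1.395, -0.126], TCP at [0.156, 0.605, 0.245] pointing down, gripper open.
Joint ranges: [-2.98, 2.98], [-0.91, 2.08], [0.09, 2.57], [-1.24, 4.39], [0.2, 2.65], [-2.68, 2.68]. Speed limits (rad/s): [2.57, 2.57, 3.01, 3.14, 3.14, 3.14].

## Interface

Orientations are given as [roll, pitch, yaw] about the fixed x, y, z axes, in that order (R = Rz(yaw) Ry(pitch) Rx(roll)).
In Python, from cell import robot, cams gives the robot as it stands.
- The arm moves only by the shell command python3 -m handwheel 'ROWS' [FORCE]. ROWS is a JSON object of lists of equal length, an entry for each row: "dr": the turn, a rotation vector about the tool's x, y, z in degrees, a list of three; "slide": the shift along the tool's x, y, z in mm, a list of three; "claw": the opening in per cent of the stroke, from 0 (shut) to 100 (fully open). In form: {"dr": [[wx, wy, wz], ...], "slide": [[tx, ty, tz], ...], "claw": [claw, ...]}. A call has 1 to 20 rows; each row is the pose to reach, as a shift and turn from the pose commanded when the call began, along the tool's axes at that moment; what a row does not reach only later rows make up. A row lasts 1/10 s, in which the tool goes at most 50 mm and 8.59 degrees, less where a joint would pass 70% of its speed; a pose out of reach is approached as far as the arm can. A call with a gripper value outside its range is refused whole. The fingers move at their own pace and stop on an object; FORCE is the grip in N (left out, the last holds). Time passes only in rows, so rows that repeat a pose let the fingers close. It gives the time, the measured TCP pose, the force and the opening at its end, in the units of the state.
- robot.sense(): the state, without advancing time (a new reading comes with each control period).
- cams.grab_frame(name): name is "scene" or "top"; returns the picture (384x512x3 uint8, blue, green, red); there is no depth.
- cams.camera_info(name): a dict with "vfov" (degrees; the focal length in pixels is half the picture's height over the tangent of half this angle, whatever the lens; pixels are square), "cx", "cy" (the principal point, pixels), "world_to_cam" (4x4, takes a point from world to camera coordinates). Camera axes: x right, y down, z forward; pixel columns grow to the right and rows downward; lengths in m; the calibration is good to about 2 mm. A picture is of the moment at which its call begins. camera_info takes no time and is no camera call.
- robot.sign_off(): hands the job in, once; it reports no verdict.
The state is a dict: "clock": time; "joint_pos": joint angles; "qd": joint speeds; "joint_torque": joint torques, N m; "tool_pos": TCP position; "eef_rot": TCP orientation; "contact_force": force on the tool from outside, world axes, zero at the start; "torque": the same for the moment, N m; "grip_width": finger opening in m.
Only numpy, scipy, OpenCV 4.12 (cv2) and the standard library are available. Lean on these libraries where they do the work, as an engineer would, in place of code of your own. Each camera call takes 0.05 s, during which the arm holds its last target. There are 200 camera calls.

## Working session

There is one attempt and no reset: what is moved stays moved. The work goes in short steps, Python scripts to look and compute and a shell command to move; the robot and the scene stay as the last step left them, time stands still between calls to the robot, and variables do not carry over. Pictures are saved under pics/ and viewed, about 8 in all and at most 12, crops included, and the job is handed in when it is done.

```bash
mkdir -p pics
python3 - <<'E'
from cell import robot,cams
import cv2,numpy as np
np.set_printoptions(precision=4,suppress=True)
for n in("scene","top"):
    cv2.imwrite(f"pics/{n}0.png",cams.grab_frame(n)); i=cams.camera_info(n); print(n,i)
s=robot.sense(); print(s["tool_pos"],s["eef_rot"],s["clock"],s["contact_force"],s["grip_width"],robot.tip_extent)
E
```

```text
scene {'vfov': 47.15602142091843, 'cx': 259.05772486339237, 'cy': 189.5027222170281, 'world_to_cam': array([[ 0.7886,  0.6148, -0.0119, -0.4593],
       [ 0.3611, -0.4786, -0.8004, -0.1219],
       [-0.4978,  0.6268, -0.5994,  1.6122],
       [ 0.    ,  0.    ,  0.    ,  1.    ]])}
top {'vfov': 54.18465937327561, 'cx': 258.9955208805281, 'cy': 193.34653453572867, 'world_to_cam': array([[-0.0218, -0.9998, -0.0033, -0.0184],
       [-0.9966,  0.022 , -0.079 ,  0.608 ],
       [ 0.0791,  0.0016, -0.9969,  1.3956],
       [ 0.    ,  0.    ,  0.    ,  1.    ]])}
[0.1561 0.6046 0.2435] [-3.1398 -0.0002  2.8888] 0.1 [-0.1125 -0.3266  0.0254] 0.08717789909986068 0.022
```

View pics/scene0.png

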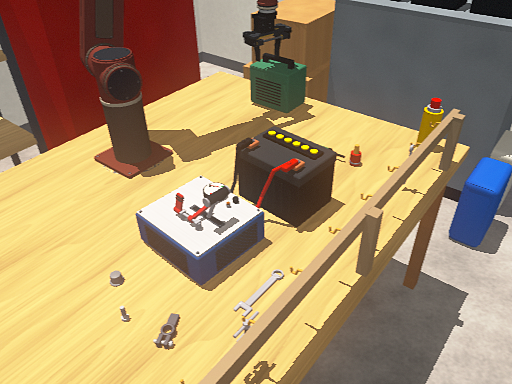

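View pics/top0.png

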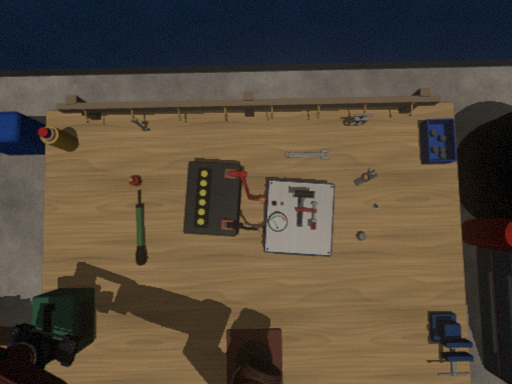

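The scene view shows the tester around (200,225) with the battery behind it. In the top view the deck spans about (265-335, 178-256), with the red catch near (312,210) and the grip near (300,190).

```bash
cat > h.py <<'E'
import numpy as np,cv2
from cell import robot,cams
np.set_printoptions(precision=4,suppress=True)
def cam(n):
    i=cams.camera_info(n); T=np.array(i["world_to_cam"]); f=192/np.tan(np.radians(i["vfov"]/2)); return T,f,i["cx"],i["cy"]
def ray(n,u,v):
    T,f,cx,cy=cam(n); R=T[:3,:3]; d=R.T@np.array([(u-cx)/f,(v-cy)/f,1]); return -R.T@T[:3,3],d
def plane(n,u,v,z):
    o,d=ray(n,u,v); return o+d*(z-o[2])/d[2]
def proj(n,p):
    T,f,cx,cy=cam(n); q=T[:3,:3]@np.array(p)+T[:3,3]; return np.array([f*q[0]/q[2]+cx,f*q[1]/q[2]+cy])
E
python3 - <<'E'
from h import *
t=cv2.imread("pics/top0.png"); s=cv2.imread("pics/scene0.png")
for n,im in(("top",t),("scene",s)):
    hsv=cv2.cvtColor(im,cv2.COLOR_BGR2HSV)
    m=((hsv[...,1]<45)&(hsv[...,2]>140)).astype(np.uint8)
    if n=="top": m[:, :255]=0;m[:,345:]=0;m[:165]=0;m[270:]=0
    else: m[:170]=0;m[275:]=0;m[:,:130]=0;m[:,270:]=0
    m=cv2.morphologyEx(m,cv2.MORPH_OPEN,np.ones((3,3)))
    c=max(cv2.findContours(m,0,2)[0],key=cv2.contourArea); h=cv2.convexHull(c)
    q=cv2.approxPolyDP(h,8,True)[:,0]; print(n,q.tolist())
    P=np.array([plane(n,u,v,.11) for u,v in h[:,0]]); r=cv2.minAreaRect((P[:,:2]*1000).astype(np.float32)); print(r)
    print(np.array([plane(n,u,v,.11) for u,v in q]))
a=cv2.resize(t[170:265,255:345],None,fx=6,fy=6,interpolation=cv2.INTER_CUBIC)
cv2.imwrite("pics/tc.png",a)
b=cv2.resize(s[170:285,130:270],None,fx=5,fy=5,interpolation=cv2.INTER_CUBIC); cv2.imwrite("pics/sc.png",b)
E
```

```text
top [[273, 182], [332, 188], [326, 254], [266, 247]]
((512.7600708007812, -172.21560668945312), (223.45892333984375, 246.46783447265625), 85.17264556884766)
[[ 0.6401 -0.0826  0.11  ]
 [ 0.614  -0.2917  0.11  ]
 [ 0.3823 -0.2621  0.11  ]
 [ 0.4111 -0.0524  0.11  ]]
scene [[257, 208], [201, 253], [140, 215], [197, 177]]
((512.906005859375, -172.05479431152344), (231.66641235351562, 250.4960479736328), 85.44535064697266)
[[ 0.6301 -0.0679  0.11  ]
 [ 0.6282 -0.2832  0.11  ]
 [ 0.3995 -0.2792  0.11  ]
 [ 0.3974 -0.0611  0.11  ]]
```

View pics/tc.png

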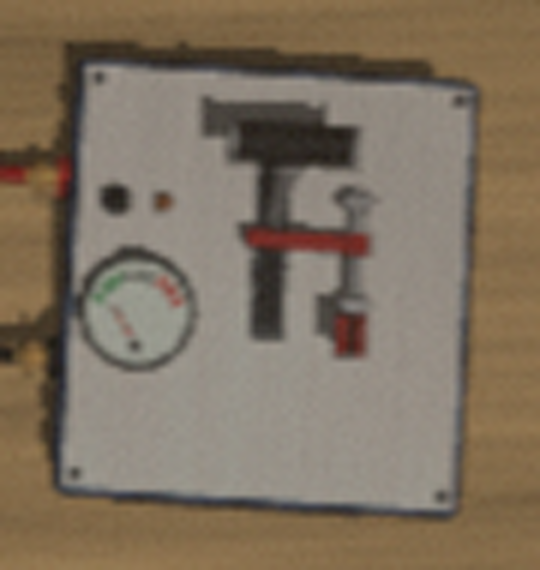

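View pics/sc.png

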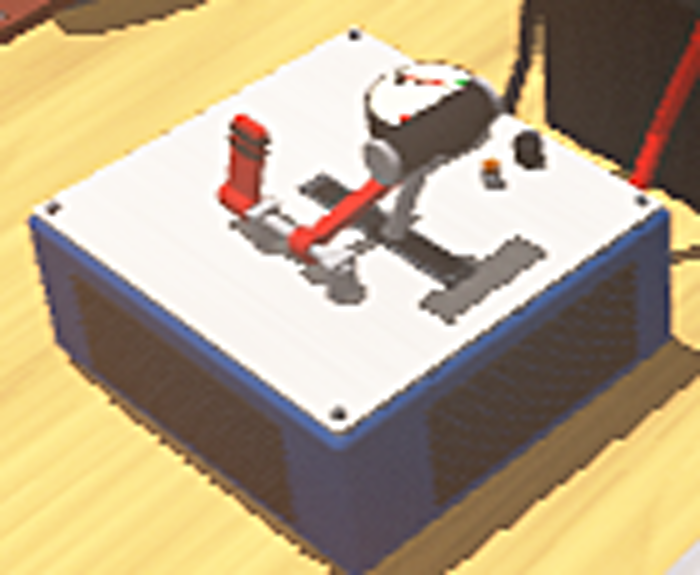

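The crops show the deck corners at (84,63), (477,85), (455,514) and (58,490). The grip is near (297,143), the tab near (350,330), and the keeper arm closed across the slot.

```bash
cat >> h.py <<'E'
def fr():
    C=np.array([[84,63],[477,85],[455,514],[58,490]]); P=np.array([plane("top",(u+.5)/6+254.5,(v+.5)/6+169.5,.11) for u,v in C])
    S=np.array([[355,34],[643,202],[338,414],[53,209]]);Q=np.array([plane("scene",(u+.5)/5+129.5,(v+.5)/5+169.5,.11) for u,v in S])
    return P,Q
E
python3 - <<'E'
from h import *
P,Q=fr(); print(P,P.mean(0)); print(Q,Q.mean(0))
for X in(P,Q): print([np.linalg.norm(X[i]-X[i-1]).round(4) for i in range(4)])
e=(P[0]-P[3]+P[1]-P[2]); yawP=np.arctan2(e[1],e[0]); e2=P[0]-P[1]+P[3]-P[2]; print(np.degrees([yawP,np.arctan2(-e2[0],e2[1])]))
e=(Q[1]-Q[0]+Q[2]-Q[3]); print("scene yaw",np.degrees(np.arctan2(e[1],e[0])))
yaw=np.radians(-4.7); c=np.array([.5128,-.172,0]); R=cv2.Rodrigues(np.array([0,0,yaw]))[0]
for n,p in dict(grip=(77,0,200),tab=(-26,-28,171),shaft=(-26,-48,128),meter=(-20,77,134)).items():
    w=c+R@np.array(p)/1000; print(n,w,"topcrop",(proj("top",w)-[254.5,169.5])*6,"scenecrop",(proj("scene",w)-[129.5,169.5])*5)
s=robot.sense(); r,p,y=s["eef_rot"]
from scipy.spatial.transform import Rotation as Ro
print(Ro.from_euler("xyz",[r,p,y]).as_matrix())
E
```

```text
[[ 0.6473 -0.0671  0.11  ]
 [ 0.629  -0.2997  0.11  ]
 [ 0.3776 -0.2774  0.11  ]
 [ 0.3965 -0.0459  0.11  ]] [ 0.5126 -0.1725  0.11  ]
[[ 0.4038 -0.0523  0.11  ]
 [ 0.6379 -0.0726  0.11  ]
 [ 0.6195 -0.2873  0.11  ]
 [ 0.3881 -0.269   0.11  ]] [ 0.5123 -0.1703  0.11  ]
[np.float64(0.2517), np.float64(0.2333), np.float64(0.2524), np.float64(0.2323)]
[np.float64(0.2173), np.float64(0.2349), np.float64(0.2154), np.float64(0.2321)]
[-4.9498 -4.5799]
scene yaw -4.7312968971746665
grip [ 0.5895 -0.1783  0.2   ] topcrop [292.1816 144.4661] scenecrop [432.3456 132.8437]
tab [ 0.4846 -0.1978  0.171 ] topcrop [326.8118 334.2415] scenecrop [261.7701 120.8847]
shaft [ 0.483  -0.2177  0.128 ] topcrop [351.683  335.9091] scenecrop [241.7206 202.9558]
meter [ 0.4992 -0.0936  0.134 ] topcrop [137.4746 312.5033] scenecrop [423.512   92.6303]
[[-0.9682  0.2501 -0.0007]
 [ 0.2501  0.9682 -0.0017]
 [ 0.0002 -0.0018 -1.    ]]
```

Both views agree: tester centre (0.5125, -0.172), yaw about -4.75°, projected grip and meter matching the picture. Next I work out the moves.

```bash
cat >> h.py <<'E'
from scipy.spatial.transform import Rotation as Ro
TC=np.array([.5125,-.172,0]); TR=Ro.from_euler("z",-4.75,degrees=True).as_matrix()
def goal(p,a=0):  # p: fingertip-free TCP point in tester mm; a: tilt of tool back axis toward +x (deg)
    a=np.radians(a); z=-np.array([np.sin(a),0,np.cos(a)]); y=np.array([np.cos(a),0,-np.sin(a)])
    return TC+TR@np.array(p)/1000, TR@np.c_[np.cross(y,z),y,z]
def rel(*gs):
    s=robot.sense(); R0=Ro.from_euler("xyz",s["eef_rot"]).as_matrix(); p0=np.array(s["tool_pos"])
    for p,R in gs: print("slide",(R0.T@(p-p0)*1000).round(1),"dr",np.degrees(Ro.from_matrix(R0.T@R).as_rotvec()).round(1))
def tst():
    s=robot.sense(); print("t",s["clock"],"TCP tester mm",(TR.T@(np.array(s["tool_pos"])-TC)*1000).round(1),"F tester",(TR.T@np.array(s["contact_force"])).round(1),"w",s["grip_width"])
E
python3 - <<'E'
from h import *
p,R=goal((-26,0,300))
rel((np.array([.25,.48,.36]),R),(np.array([.38,.2,.36]),R),goal((-28,5,330)))
E
```

```text
slide [-122.   -97.4 -116.3] dr [-0.1  0.1 80.3]
slide [-317.9 -336.  -115.9] dr [-0.1  0.1 80.3]
slide [-510.8 -662.7  -85.4] dr [-0.1  0.1 80.3]
```

```bash
python3 -m handwheel '{"dr":[[0,0,0],[0,0,0],[0,0,8],[0,0,16],[0,0,24],[0,0,32],[0,0,40],[0,0,48],[0,0,56],[0,0,64],[0,0,72],[0,0,80],[0,0,80],[0,0,80],[0,0,80],[0,0,80],[0,0,80],[0,0,80],[0,0,80],[0,0,80]],"slide":[[0,0,-50],[0,0,-100],[-40,-30,-116],[-80,-65,-116],[-122,-97,-116],[-150,-132,-116],[-178,-166,-116],[-206,-200,-116],[-234,-234,-116],[-262,-268,-116],[-290,-302,-116],[-318,-336,-116],[-340,-374,-112],[-364,-415,-108],[-388,-456,-104],[-412,-497,-100],[-436,-538,-96],[-460,-579,-92],[-486,-622,-88],[-511,-663,-85]],"claw":[100,80,60,40,20,0,0,0,0,0,0,0,0,0,0,0,0,0,0,0]}' 20
python3 - <<'E'
from h import *
tst(); cv2.imwrite("pics/s1.png",cams.grab_frame("scene")[90:290,90:320].repeat(3,0).repeat(3,1))
# tips z=TCP-22 ; start push
rel(goal((-28,5,330)),goal((-28,5,178)),goal((-28,-20,177)),goal((-28,-50,174)),goal((-28,-78,166)),goal((-28,-92,164)))
E
```

```text
clock: 2.1
tool_pos: [0.4852, -0.1667, 0.3289]
eef_rot: [-3.141, -0.0, 1.492]
contact_force: [1.1, 0.5, 0.7]
grip_width: 0.0003
t 2.1 TCP tester mm [-27.7   3.  328.9] F tester [1.  0.6 0.7] w 0.00028260432235651685
slide [ 8.1 -1.6 -2.6] dr [-0.1  0.2  0. ]
slide [  8.7  -1.5 149.4] dr [-0.1  0.2  0. ]
slide [-16.3  -1.5 150.5] dr [-0.1  0.2  0. ]
slide [-46.3  -1.5 153.7] dr [-0.1  0.2  0. ]
slide [-74.3  -1.5 161.8] dr [-0.1  0.2  0. ]
slide [-88.3  -1.5 163.8] dr [-0.1  0.2  0. ]
```

View pics/s1.png

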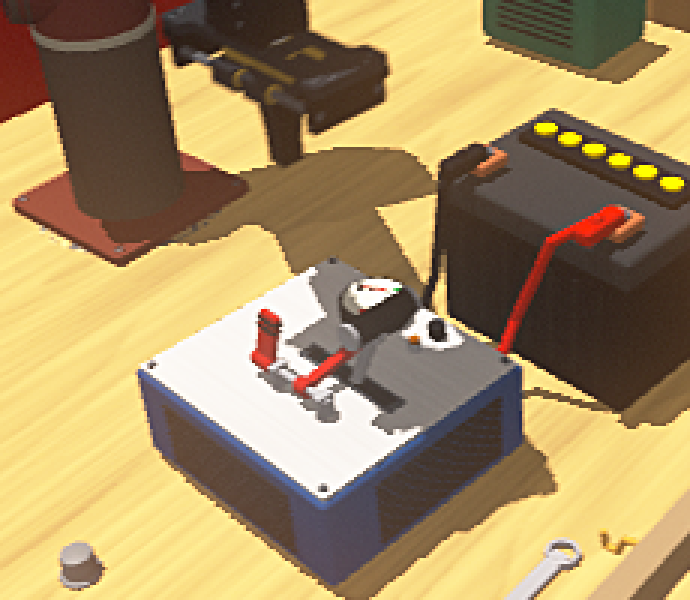

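The view shows the gripper closed, above and robot-side of the tester (fingertips about (186,143) in full pixels), catch closed, lever at rest. I check that against the projection and let it settle.

```bash
python3 -m handwheel '{"dr":[[0,0,0],[0,0,0],[0,0,0]],"slide":[[0,0,0],[0,0,0],[0,0,0]],"claw":[0,0,0]}'
python3 - <<'E'
from h import *
tst(); print(proj("scene",goal((-28,5,308))[0])); tst()
rel(goal((-28,8,330)),goal((-28,8,178)),goal((-28,-20,177)),goal((-28,-50,174)),goal((-28,-78,166)),goal((-28,-92,164)))
E
```

```text
clock: 2.45
tool_pos: [0.4851, -0.1635, 0.3296]
eef_rot: [-3.142, -0.0, 1.494]
contact_force: [0.7, 1.0, -0.4]
grip_width: 0.0004
t 2.45 TCP tester mm [-28.    6.2 329.6] F tester [ 0.6  1.  -0.4] w 0.0004189418006905241
[185.1939 143.0014]
t 2.45 TCP tester mm [-28.    6.2 329.6] F tester [ 0.6  1.  -0.4] w 0.0004189418006905241
slide [ 1.8  0.  -0.4] dr [-0.  -0.   0.3]
slide [  1.7   0.  151.6] dr [-0.  -0.   0.3]
slide [-26.3  -0.1 152.6] dr [-0.  -0.   0.3]
slide [-56.3  -0.3 155.6] dr [-0.  -0.   0.3]
slide [-84.3  -0.5 163.6] dr [-0.  -0.   0.3]
slide [-98.3  -0.6 165.6] dr [-0.  -0.   0.3]
```

The projection (185,143) matches. Descending beside the tab, then sweeping it over.

```bash
python3 -m handwheel '{"dr":[[0,0,0],[0,0,0],[0,0,0],[0,0,0],[0,0,0],[0,0,0],[0,0,0]],"slide":[[2,0,30],[2,0,65],[2,0,100],[2,0,130],[2,0,145],[2,0,152],[2,0,152]],"claw":[0,0,0,0,0,0,0]}' && python3 -m handwheel '{"dr":[[0,0,0],[0,0,0],[0,0,0],[0,0,0],[0,0,0],[0,0,0],[0,0,0],[0,0,0],[0,0,0],[0,0,0],[0,0,0],[0,0,0],[0,0,0],[0,0,0],[0,0,0],[0,0,0],[0,0,0],[0,0,0],[0,0,0]],"slide":[[-8,0,0],[-14,0,0],[-20,0,1],[-26,0,1],[-32,0,1],[-38,0,2],[-44,0,2],[-50,0,3],[-56,0,4],[-62,0,5],[-68,0,6],[-74,0,8],[-80,0,10],[-86,0,12],[-90,0,13],[-94,0,14],[-98,0,14],[-100,0,14],[-100,0,14]],"claw":[0,0,0,0,0,0,0,0,0,0,0,0,0,0,0,0,0,0,0]}'
python3 - <<'E'
from h import *
tst(); cv2.imwrite("pics/s2.png",cams.grab_frame("scene")[150:290,120:280].repeat(4,0).repeat(4,1))
E
```

```text
clock: 3.15
tool_pos: [0.4855, -0.1621, 0.1778]
eef_rot: [-3.142, -0.0, 1.494]
contact_force: [0.1, 0.0, 0.3]
grip_width: 0.0001
clock: 5.05
tool_pos: [0.4791, -0.2621, 0.1657]
eef_rot: [3.138, -0.001, 1.493]
contact_force: [0.6, 7.5, 11.1]
grip_width: 0.0003
t 5.05 TCP tester mm [-25.9 -92.6 165.7] F tester [-0.   7.5 11.1] w 0.000300103874676928
```

View pics/s2.png

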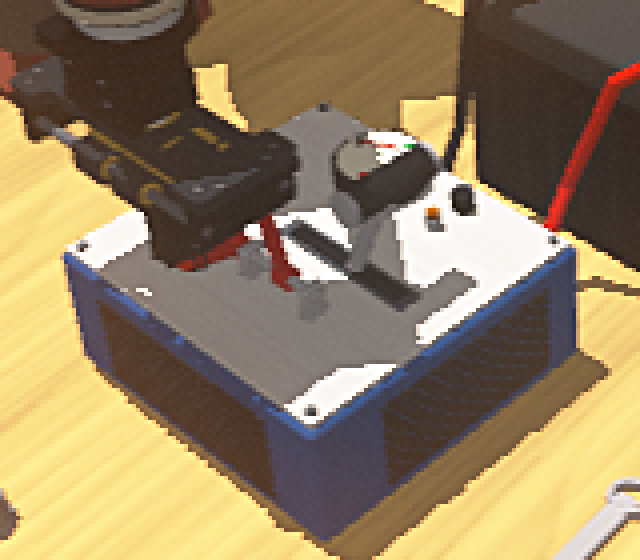

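The picture shows the keeper arm standing up (about (275,250)) and the tab pressed flat under the fingers. With 11 N upward it is at its stop, and the lever is at rest. I retreat upward and go over the grip.

```bash
python3 -m handwheel '{"dr":[[0,0,0],[0,0,0],[0,0,0],[0,0,0],[0,0,0],[0,0,0]],"slide":[[0,0,-10],[0,0,-40],[0,0,-80],[0,0,-120],[0,0,-150],[0,0,-150]],"claw":[0,0,0,0,0,0]}'
python3 - <<'E'
from h import *
tst(); cv2.imwrite("pics/s3.png",np.hstack([cv2.resize(cams.grab_frame("scene")[160:270,130:270],(560,440)),cv2.resize(cams.grab_frame("top")[170:265,255:345],(240,253)).copy() if 0 else np.zeros((440,1,3),np.uint8)]))
a=24.06; d=np.array([np.sin(np.radians(a)),0,np.cos(np.radians(a))]); g=np.array([30,0,95])+115*d
rel(goal((111,0,320),a),goal(g+83*d,a),goal(g+3*d,a))
E
```

```text
clock: 5.7
tool_pos: [0.4793, -0.2642, 0.3197]
eef_rot: [3.134, 0.006, 1.492]
contact_force: [0.7, -0.0, 0.3]
grip_width: 0.0003
t 5.7 TCP tester mm [-25.4 -94.6 319.7] F tester [0.7 0.1 0.3] w 0.00026758601393043677
slide [ 93.5 137.8  -3.1] dr [24.3  0.3  0.2]
slide [ 93.6 137.3  41.1] dr [24.3  0.3  0.2]
slide [ 94.  104.3 114. ] dr [24.3  0.3  0.2]
```

View pics/s3.png

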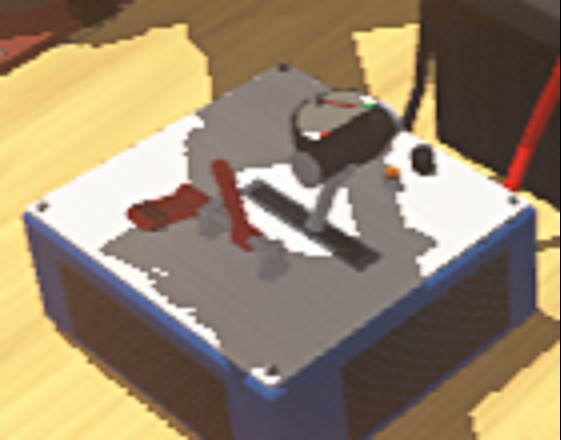

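The catch lies fully over (tab flat at (165,207), keeper upright at (235,200)) and the lever is at rest with the grip at (345,135).

```bash
python3 -m handwheel '{"dr":[[0,0,0],[6,0,0],[12,0,0],[18,0,0],[24,0,0],[24,0,0],[24,0,0],[24,0,0],[24,0,0]],"slide":[[15,20,-3],[35,50,-3],[60,90,-3],[85,120,-3],[94,138,-3],[94,137,20],[94,137,41],[94,137,41],[94,137,41]],"claw":[20,50,80,100,100,100,100,100,100]}'
python3 - <<'E'
from h import *
tst()
a=24.06; d=np.array([np.sin(np.radians(a)),0,np.cos(np.radians(a))]); g=np.array([30,0,95])+115*d
rel(goal(g+83*d,a),goal(g+3*d,a))
E
```

```text
clock: 6.65
tool_pos: [0.6207, -0.1794, 0.2712]
eef_rot: [-2.719, -0.001, 1.492]
contact_force: [0.2, -0.2, 0.8]
grip_width: 0.0643
t 6.65 TCP tester mm [108.5   1.6 271.2] F tester [ 0.2 -0.2  0.8] w 0.06425691328783663
slide [-1.6  0.2 -5.1] dr [-0.1  0.1  0.2]
slide [-1.5  0.4 74.9] dr [-0.1  0.1  0.2]
```

```bash
python3 -m handwheel '{"dr":[[0,0,0],[0,0,0],[0,0,0],[0,0,0],[0,0,0],[0,0,0],[0,0,0],[0,0,0],[0,0,0],[0,0,0],[0,0,0],[0,0,0],[0,0,0],[0,0,0],[0,0,0],[0,0,0],[0,0,0],[0,0,0]],"slide":[[0,0,0],[0,0,0],[0,0,0],[0,0,15],[0,0,30],[0,0,45],[0,0,60],[0,0,70],[0,0,75],[0,0,75],[0,0,75],[0,0,75],[0,0,75],[0,0,75],[0,0,75],[0,0,75],[0,0,75],[0,0,75]],"claw":[100,100,100,100,100,100,100,100,100,100,0,0,0,0,0,0,0,0]}' 30
python3 - <<'E'
from h import *
tst(); cv2.imwrite("pics/s4.png",cams.grab_frame("scene")[140:260,140:280].repeat(4,0).repeat(4,1))
for th in(5,12,20,28,36,44,49,51):
    a=24.06-th; d=np.array([np.sin(np.radians(a)),0,np.cos(np.radians(a))]); g=np.array([30,0,95])+118*d
    print(th,end=" "); rel(goal(g,a))
E
```

```text
clock: 8.45
tool_pos: [0.5911, -0.1769, 0.204]
eef_rot: [-2.723, 0.0, 1.493]
contact_force: [0.2, -0.2, -0.5]
grip_width: 0.0306
t 8.45 TCP tester mm [ 78.7   1.6 204. ] F tester [ 0.2 -0.2 -0.5] w 0.03060249931859828
5 slide [ -1.6 -10.4   1.8] dr [-4.9  0.1  0.2]
12 slide [ -1.5 -24.6   3.9] dr [-11.9   0.1   0.3]
20 slide [ -1.4 -40.4   8.5] dr [-19.9   0.1   0.3]
28 slide [ -1.4 -55.5  15.2] dr [-27.9   0.    0.3]
36 slide [ -1.3 -69.5  23.9] dr [-35.9   0.    0.3]
44 slide [ -1.2 -82.1  34.4] dr [-43.9   0.    0.3]
49 slide [ -1.2 -89.2  41.9] dr [-48.9  -0.    0.3]
51 slide [ -1.2 -91.8  45. ] dr [-50.9  -0.    0.3]
```

View pics/s4.png

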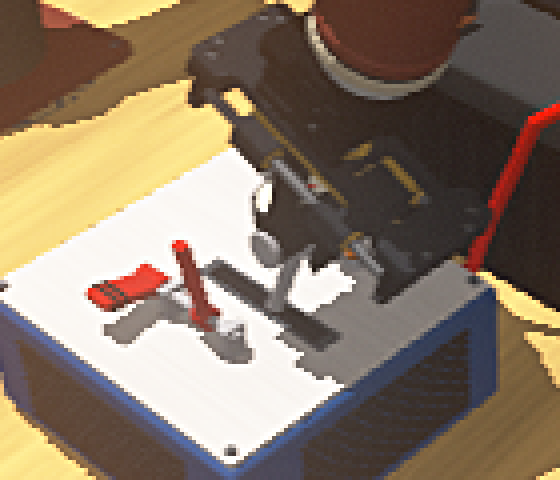

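The fingers straddle the grip, still closing (30.6 mm); the catch stays over.

```bash
python3 -m handwheel '{"dr":[[0,0,0],[0,0,0],[0,0,0],[0,0,0],[0,0,0],[0,0,0]],"slide":[[0,0,0],[0,0,0],[0,0,0],[0,0,0],[0,0,0],[0,0,0]],"claw":[0,0,0,0,0,0]}' 30
python3 - <<'E'
from h import *
tst()
E
```

```text
clock: 9.1
tool_pos: [0.5912, -0.1769, 0.2039]
eef_rot: [-2.723, 0.0, 1.493]
contact_force: [2.6, -0.6, -1.4]
grip_width: 0.0231
t 9.1 TCP tester mm [ 78.9   1.6 203.9] F tester [ 2.7 -0.4 -1.4] w 0.023067451230529105
```

Gripped at 23 mm (24 mm grip). Pulling along the arc, aiming about 1° beyond the stop.

```bash
python3 -m handwheel '{"dr":[[-3,0,0],[-5,0,0],[-8,0,0],[-12,0,0],[-16,0,0],[-20,0,0],[-24,0,0],[-28,0,0],[-32,0,0],[-36,0,0],[-40,0,0],[-44,0,0],[-47,0,0],[-49,0,0],[-49,0,0],[-49,0,0]],"slide":[[0,-6,1],[0,-10,2],[0,-16,3],[0,-24,4],[0,-32,6],[0,-40,8.5],[0,-48,12],[0,-55.5,15],[0,-62.5,19.5],[0,-69.5,24],[0,-76,29],[0,-82,34.5],[0,-86.5,39],[0,-89,42],[0,-89,42],[0,-89,42]],"claw":[0,0,0,0,0,0,0,0,0,0,0,0,0,0,0,0]}' 30
python3 - <<'E'
from h import *
tst(); cv2.imwrite("pics/s5.png",cams.grab_frame("scene")[130:260,120:270].repeat(4,0).repeat(4,1))
for th in(48.1,51): 
    a=24.06-th; d=np.array([np.sin(np.radians(a)),0,np.cos(np.radians(a))]); rel(goal(np.array([30,0,95])+118*d,a))
E
```

```text
clock: 10.7
tool_pos: [0.4945, -0.169, 0.2035]
eef_rot: [2.7, -0.0, 1.492]
contact_force: [14.7, 1.4, -4.6]
grip_width: 0.0233
t 10.7 TCP tester mm [-18.2   1.5 203.5] F tester [14.5  2.6 -4.6] w 0.023269422193684407
slide [-1.5 -0.3  0.7] dr [ 1.2 -0.1  0.2]
slide [-1.4 -6.2  0.7] dr [-1.7 -0.1  0.2]
```

View pics/s5.png

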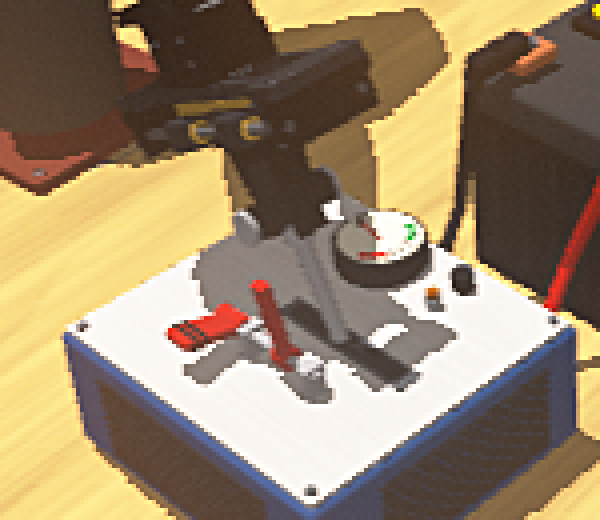

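The lever leans toward the robot in the grip (rod from (340,335) up to (295,235)), and the catch is still over. At 14.5 N, more than the 8 N spring, it is against the stop. Now I hold.

```bash
python3 -m handwheel '{"dr":[[0,0,0],[0,0,0],[0,0,0],[0,0,0],[0,0,0],[0,0,0],[0,0,0],[0,0,0],[0,0,0],[0,0,0],[0,0,0],[0,0,0],[0,0,0],[0,0,0],[0,0,0],[0,0,0],[0,0,0],[0,0,0],[0,0,0],[0,0,0]],"slide":[[0,0,0],[0,0,0],[0,0,0],[0,0,0],[0,0,0],[0,0,0],[0,0,0],[0,0,0],[0,0,0],[0,0,0],[0,0,0],[0,0,0],[0,0,0],[0,0,0],[0,0,0],[0,0,0],[0,0,0],[0,0,0],[0,0,0],[0,0,0]],"claw":[0,0,0,0,0,0,0,0,0,0,0,0,0,0,0,0,0,0,0,0]}'
python3 -m handwheel '{"dr":[[0,0,0],[0,0,0],[0,0,0],[0,0,0],[0,0,0],[0,0,0],[0,0,0],[0,0,0],[0,0,0],[0,0,0],[0,0,0],[0,0,0],[0,0,0],[0,0,0],[0,0,0],[0,0,0],[0,0,0],[0,0,0],[0,0,0],[0,0,0]],"slide":[[0,0,0],[0,0,0],[0,0,0],[0,0,0],[0,0,0],[0,0,0],[0,0,0],[0,0,0],[0,0,0],[0,0,0],[0,0,0],[0,0,0],[0,0,0],[0,0,0],[0,0,0],[0,0,0],[0,0,0],[0,0,0],[0,0,0],[0,0,0]],"claw":[0,0,0,0,0,0,0,0,0,0,0,0,0,0,0,0,0,0,0,0]}'
python3 -m handwheel '{"dr":[[0,0,0],[0,0,0],[0,0,0],[0,0,0],[0,0,0],[0,0,0],[0,0,0],[0,0,0],[0,0,0],[0,0,0],[0,0,0],[0,0,0],[0,0,0],[0,0,0],[0,0,0],[0,0,0],[0,0,0],[0,0,0],[0,0,0],[0,0,0]],"slide":[[0,0,0],[0,0,0],[0,0,0],[0,0,0],[0,0,0],[0,0,0],[0,0,0],[0,0,0],[0,0,0],[0,0,0],[0,0,0],[0,0,0],[0,0,0],[0,0,0],[0,0,0],[0,0,0],[0,0,0],[0,0,0],[0,0,0],[0,0,0]],"claw":[0,0,0,0,0,0,0,0,0,0,0,0,0,0,0,0,0,0,0,0]}'
```

```text
clock: 12.75
tool_pos: [0.4946, -0.1691, 0.2035]
eef_rot: [2.701, -0.0, 1.492]
contact_force: [13.3, 1.1, -3.6]
grip_width: 0.0232
clock: 14.75
tool_pos: [0.4946, -0.1691, 0.2035]
eef_rot: [2.701, -0.0, 1.492]
contact_force: [12.4, 1.2, -3.0]
grip_width: 0.0234
clock: 16.75
tool_pos: [0.4946, -0.1691, 0.2035]
eef_rot: [2.701, -0.0, 1.492]
contact_force: [13.1, 1.3, -3.0]
grip_width: 0.0232
```

```bash
python3 -m handwheel '{"dr":[[0,0,0],[0,0,0],[0,0,0],[0,0,0],[0,0,0],[0,0,0],[0,0,0],[0,0,0],[0,0,0],[0,0,0],[0,0,0],[0,0,0],[0,0,0],[0,0,0],[0,0,0],[0,0,0],[0,0,0],[0,0,0],[0,0,0],[0,0,0]],"slide":[[0,0,0],[0,0,0],[0,0,0],[0,0,0],[0,0,0],[0,0,0],[0,0,0],[0,0,0],[0,0,0],[0,0,0],[0,0,0],[0,0,0],[0,0,0],[0,0,0],[0,0,0],[0,0,0],[0,0,0],[0,0,0],[0,0,0],[0,0,0]],"claw":[0,0,0,0,0,0,0,0,0,0,0,0,0,0,0,0,0,0,0,0]}'
python3 -m handwheel '{"dr":[[0,0,0],[0,0,0],[0,0,0],[0,0,0],[0,0,0],[0,0,0],[0,0,0],[0,0,0],[0,0,0],[0,0,0],[0,0,0],[0,0,0],[0,0,0],[0,0,0],[0,0,0],[0,0,0],[0,0,0],[0,0,0],[0,0,0],[0,0,0]],"slide":[[0,0,0],[0,0,0],[0,0,0],[0,0,0],[0,0,0],[0,0,0],[0,0,0],[0,0,0],[0,0,0],[0,0,0],[0,0,0],[0,0,0],[0,0,0],[0,0,0],[0,0,0],[0,0,0],[0,0,0],[0,0,0],[0,0,0],[0,0,0]],"claw":[0,0,0,0,0,0,0,0,0,0,0,0,0,0,0,0,0,0,0,0]}'
python3 -m handwheel '{"dr":[[0,0,0],[0,0,0],[0,0,0],[0,0,0],[0,0,0],[0,0,0],[0,0,0],[0,0,0],[0,0,0],[0,0,0],[0,0,0],[0,0,0],[0,0,0],[0,0,0],[0,0,0]],"slide":[[0,0,0],[0,0,0],[0,0,0],[0,0,0],[0,0,0],[0,0,0],[0,0,0],[0,0,0],[0,0,0],[0,0,0],[0,0,0],[0,0,0],[0,0,0],[0,0,0],[0,0,0]],"claw":[0,0,0,0,0,0,0,0,0,0,0,0,0,0,0]}'
python3 - <<'E'
from h import *
tst(); cv2.imwrite("pics/s6.png",cams.grab_frame("scene")[130:360,80:300].repeat(2,0).repeat(2,1))
E
```

```text
clock: 18.75
tool_pos: [0.4946, -0.1691, 0.2035]
eef_rot: [2.701, -0.0, 1.492]
contact_force: [11.8, 1.1, -2.7]
grip_width: 0.023
clock: 20.75
tool_pos: [0.4946, -0.1691, 0.2035]
eef_rot: [2.701, -0.0, 1.492]
contact_force: [12.6, 1.6, -3.0]
grip_width: 0.0231
clock: 22.25
tool_pos: [0.4946, -0.1691, 0.2035]
eef_rot: [2.701, -0.0, 1.492]
contact_force: [13.5, 1.8, -3.2]
grip_width: 0.0233
t 22.25 TCP tester mm [-18.1   1.4 203.5] F tester [13.3  2.9 -3.2] w 0.023292816027325258
```

View pics/s6.png

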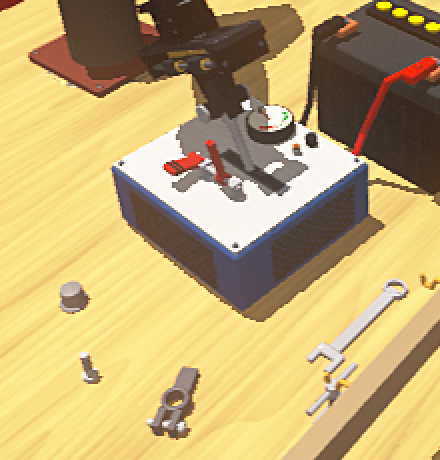

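The lever is still held at its stop after 11.5 s, the catch is over, and the loose parts in view are untouched. Handing in.

```bash
python3 -c "
from cell import robot
print(robot.sign_off())"
```

```text
the job is handed in; nothing more can be done
None
```

I flipped the red catch fully over with closed fingertips. Then I gripped the T-handle, pulled it along its arc to the stop and held it there for about 11.5 s, and handed in at 22.3 s with the gripper still holding. The hand-in gives no verdict.

- **Lever:** In the last check the tool was steady at tester position (-18, 1, 203) mm, which is where the stop should be. The pull was about 13 N against the roughly 8 N spring, and the fingers were closed on the grip at 23 mm (nominally 24). I judged the lever angle from the tool pose, the force and the picture, since it cannot be read directly.
- **Catch:** The last picture shows the tab flat and the keeper arm upright, clear of the lever.
- **Loose parts:** The cap, bolt, clamp and wrench look unmoved. The hydrometer and brush were outside the last picture, but the arm never came down near them.

No check failed or disagreed.

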